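Vent the gas cylinders, purge the line, take the pot off the hotplate

TASK

The run is over: vent every gas sample cylinder on the table by unscrewing the small knurled lock nut on its valve until it stops and then pressing the freed valve tip fully down, in any order. When all are vented, swing the purge lever over to its stop and let it spring back, and only then lift the pot off the hotplate and stand it upright in the middle of the cork mat, wholly on it. Leave the cylinders standing and the other things on the table where they are.

Things in the scene. Friction and masses are not known exactly. Their poses are not given: they have to be found in the camera images.
- nut1 (a joint): knurled brass lock nut of gas sample cylinder 1. Value: rad unscrewed, counter-clockwise seen from above; 0 to 0.5 at the start, stop at 4.2 (fully undone). Turns stiffly (0.03 N m), stays where left, rises 0.9 mm per rad. Below about 3.5 rad it locks the valve tip
- nut1_mid (a point): middle of the lock nut on top of gas cylinder 1 (aluminium, 50 mm diameter, standing loose on a steel foot 80 mm across, 1.6 kg; None if absent). Nut: 12 mm diameter, 10 mm high, upright axis, its middle 80 mm above the table when tight. Grip it from above with the valve tip (5 mm thick, its top 20 mm above this point) between the fingers; the shoulder begins 14 mm below this point
- tip1 (a joint): valve tip of cylinder 1: m pressed down, 0 at the start, 5 mm stroke to its stop (0.005); takes about 5 N, stays where it is pushed; gives 1 mm at most while the nut locks it
- tip1_top (a point): top of the steel valve tip of cylinder 1, a 5 mm pin with a 6.5 mm head standing on the nut's axis, 100.5 mm above the table at the start
- nut2 (a joint): knurled brass lock nut of gas sample cylinder 2. Value: rad unscrewed, counter-clockwise seen from above; 0 to 0.5 at the start, stop at 4.2 (fully undone). Turns stiffly (0.03 N m), stays where left, rises 0.9 mm per rad. Below about 3.5 rad it locks the valve tip
- nut2_mid (a point): middle of the lock nut on top of gas cylinder 2 (aluminium, 50 mm diameter, standing loose on a steel foot 80 mm across, 1.6 kg; None if absent). Nut: 12 mm diameter, 10 mm high, upright axis, its middle 80 mm above the table when tight. Grip it from above with the valve tip (5 mm thick, its top 20 mm above this point) between the fingers; the shoulder begins 14 mm below this point
- tip2 (a joint): valve tip of cylinder 2: m pressed down, 0 at the start, 5 mm stroke to its stop (0.005); takes about 5 N, stays where it is pushed; gives 1 mm at most while the nut locks it
- tip2_top (a point): top of the steel valve tip of cylinder 2, a 5 mm pin with a 6.5 mm head standing on the nut's axis, 100.5 mm above the table at the start
- nut3 (a joint): knurled brass lock nut of gas sample cylinder 3. Value: rad unscrewed, counter-clockwise seen from above; 0 to 0.5 at the start, stop at 4.2 (fully undone). Turns stiffly (0.03 N m), stays where left, rises 0.9 mm per rad. Below about 3.5 rad it locks the valve tip
- nut3_mid (a point): middle of the lock nut on top of gas cylinder 3 (aluminium, 50 mm diameter, standing loose on a steel foot 80 mm across, 1.6 kg; None if absent). Nut: 12 mm diameter, 10 mm high, upright axis, its middle 80 mm above the table when tight. Grip it from above with the valve tip (5 mm thick, its top 20 mm above this point) between the fingers; the shoulder begins 14 mm below this point
- tip3 (a joint): valve tip of cylinder 3: m pressed down, 0 at the start, 5 mm stroke to its stop (0.005); takes about 5 N, stays where it is pushed; gives 1 mm at most while the nut locks it
- tip3_top (a point): top of the steel valve tip of cylinder 3, a 5 mm pin with a 6.5 mm head standing on the nut's axis, 100.5 mm above the table at the start
- purge: purge valve: dark steel block 70 (x) x 50 (y) x 36 mm, bolted down; origin at the centre of its underside; its lever stands on it, pivoting about the block's y axis 48 mm above the origin, and swings in the block's xz plane
- lever (a joint): spring-return lever of the purge valve, rad: 0 at rest (leaning 0.5 rad from vertical towards the block's -x), swings towards +x to its stop at 1.0 (leaning 0.5 rad to +x); about 5 N at the knob at the stop; springs back by itself
- lever_tip (a point): centre of the lever's black knob (20 mm ball), 75 mm from the pivot at the end of a 10 mm rod
- hotplate: hotplate stirrer, grey, 200 (x) x 160 (y) x 90 mm high, fixed; origin at the centre of its underside; on it a white square plate 160 x 150 mm whose centre is 15 mm towards +x of the origin
- pot: closed steel pot, loose, 0.4 to 0.75 kg, 84 mm diameter (lid 90 mm), lid top at 81 mm, with a fixed arch handle over the lid; origin at the centre of its underside, z up; the handle's bar runs along the pot's x axis
- pot_handle (a point): middle of the handle bar of the pot (black bar, 10 mm thick, 62 mm straight length, 45 mm above the lid), 126 mm above the pot's origin
- mat: cork mat 180 x 180 x 4 mm on the table, fixed; origin at the centre of its underside
- stopper: bystander: loose black rubber stopper, 34 mm across, 24 mm high; origin at the centre of its underside
- vial: bystander: loose amber bottle, 28 mm diameter, 60 mm high; origin at the centre of its underside
- jar: bystander: loose small clear jar with white cap, 36 mm diameter, 50 mm high; origin at the centre of its underside
- dish: bystander: loose white bowl, 60 mm across, 28 mm high; origin at the centre of its underside

How it is judged:
By the outcome, as a careful person would: the job done as asked, in the order asked, and still so for the second after the job is handed in, with the robot touching nothing.
Of cyl1, cyl2, cyl3 only 2 to 3 are there at a start; the rules pass over those that are not, and their reading is None.
At some moment in a run one of pot may be knocked a few centimetres aside while the robot is not near it.
It also fails if it takes over 210 s, if anything falls off the work surface, if the arm or the gripper's body presses on something with over 40 N, if the wrist force passes 120 N, or if a joint passes its speed limit or range.

ROBOT

A 6-joint arm with a two-finger parallel gripper is mounted at the origin on the work surface. World frame = base frame: x ahead of the robot, y to its left, z up, the work surface at z = 0. Lengths are in mm, angles in rad, forces in N, time in s.
With the tool pointing down it reaches from about 275 to 750 mm from the base axis. Payload 10.2 kg.
Tool frame: the origin (TCP) lies at the very end of the fingers, on their centre line; the grasp point (between the pads) lies 19 mm behind it; z points along the fingers, y is the line along which they close (so a half turn about z gives the same grasp; the last joint's range is limited). The gripper opens to 85 mm and grips with 20 to 120 N. Pads are 22 mm wide; open, the fingers measure 114 mm over their backs; the gripper's body (76 mm by 85 mm) begins 54 mm behind the grasp point. The pads swing forward as they close: fully open they stand 13 mm farther back than shut.
Start: joints at [-1.456, 0.313, 1.498, -0, 1.331, -0.223], TCP at [173.979, -495.341, 231.294] pointing down, gripper open.
Joint ranges: [-2.94, 2.94], [-0.97, 2.17], [0.19, 2.56], [-1.23, 4.37], [0.02, 3.11], [-2.88, 2.88]. Speed limits (rad/s): [2.39, 2.39, 3.01, 3.14, 3.14, 3.14].

INTERFACE

Orientations are given as a unit quaternion [x, y, z, w].
In Python, from cell import sensors, eyes, close_job gives the robot as it stands.
- The arm moves only by the tool servo_tool, never from a script. Its argument "plan" is a list of rows, each an object with "slide": the shift along the tool's x, y, z in m, a list of three; "roll": the turn about the tool's z in degrees. In form: [{"slide": [dx, dy, dz], "roll": roll}, ...]. A call has 1 to 8 rows; each row shifts and turns the commanded pose from where the row before left it, along the tool's axes as they then stand; what a row does not reach is not made up. A row lasts 1/12 s, in which the tool goes at most 41.7 mm and 7.16 degrees, less where a joint would pass 70% of its speed; a pose out of reach is approached as far as the arm can. A call with a gripper value outside its range is refused whole. "jaw" is the finger opening in m, from 0 to 0.0854, set as the call begins (left out, the last holds). The fingers move at their own pace and stop on an object; "squeeze" is the grip in N (left out, the last holds). Time passes only in rows, so rows that do not move let the fingers close. It gives the time, the measured TCP pose, the force, the opening and the grip force at its end, in the units of the state.
- sensors.observe(): the state, without advancing time (a new reading comes with each control period).
- eyes.camera(name): name is "side" or "top"; returns a dict with "image" (400x640x3 uint8, red, green, blue), "camera_matrix" (3x3 intrinsics, pixels), "position" and "attitude" of the camera in the world. Camera axes: x right, y down, z forward; pixel columns grow to the right and rows downward; lengths in mm; the calibration is good to about 2 mm. A picture is of the moment at which its call begins. There is no depth.
- close_job(): hands the job in; it is judged then, once.
The state is a dict: "time": time; "q": joint angles; "joint_velocities": joint speeds; "joint_efforts": joint torques, N m; "tcp_pos": TCP position; "eef_rot": TCP orientation; "force": force on the tool from outside, world axes, zero at the start; "wrist_torque": the same for the moment, N m; "opening": finger opening in mm; "grip_force": force on a finger pad.
Only numpy, scipy, OpenCV 4.12 (cv2) and the standard library are available. Lean on these libraries where they do the work, as an engineer would, in place of code of your own. Each camera call takes 0.05 s, during which the arm holds its last target. There are 200 camera calls.

## Working session

There is one attempt and no reset: what is moved stays moved. The work goes in short steps, Python scripts to look and compute and a tool call to move; the robot and the scene stay as the last step left them, time stands still between calls to the robot, and variables do not carry over. Pictures are saved under pics/ and viewed, at most 18 in all, crops included, and the job is handed in when it is done.

Besides the shell and the picture viewer there is one more tool, called after "Emit:" in YAML: its name, and indented under it one key for each argument. servo_tool: Moves the arm, as the interface text tells. Its arguments: {"type":"object","properties":{"plan":{"type":"array"},"jaw":{"type":"number"},"squeeze":{"type":"number"}},"required":["plan"]}

```bash
ls; mkdir -p pics; python3 - <<'E'
from cell import sensors, eyes
import cv2,json,numpy as np
s=sensors.observe();print(s)
for n in("side","top"):
    c=eyes.camera(n);cv2.imwrite(f"pics/{n}0.png",c["image"][:,:,::-1])
    print(n,c["camera_matrix"],c["position"],c["attitude"])
E
```

```text
pics
{'time': 0.0, 'q': array([-1.45642174e+00,  3.13444618e-01,  1.49847227e+00, -1.96021896e-05,
        1.33105679e+00, -2.23409146e-01]), 'joint_velocities': array([-0.00019644,  0.00042108,  0.00134068, -0.00069327, -0.00034516,
       -0.00030629]), 'joint_efforts': array([-2.33229643e-03, -4.12277842e+01, -2.59742868e+01, -3.88868166e-04,
        4.24744299e-03,  1.26949135e-05]), 'tcp_pos': array([ 173.92921877, -495.04925637,  230.72460671]), 'eef_rot': array([ 9.85771011e-01,  1.68092348e-01,  2.81212646e-05, -6.90006735e-04]), 'force': array([ 0.21561812, -0.26146953,  0.63762525]), 'wrist_torque': array([-0.01569657, -0.05719517,  0.01700257]), 'grip_force': 0.0, 'opening': 85.51986496348833}
side [[506.78918707   0.         315.15902178]
 [  0.         506.78918707 206.00022977]
 [  0.           0.           1.        ]] [ 337.71932935 1079.01917771  845.03165076] [-0.10969631  0.866785   -0.48219555  0.06432675]
top [[390.62803199   0.         321.78781888]
 [  0.         390.62803199 195.63109141]
 [  0.           0.           1.        ]] [ 461.89504886    1.97301414 1022.71700886] [-0.69840029  0.70881761 -0.0741298   0.06572208]
```

View pics/side0.png

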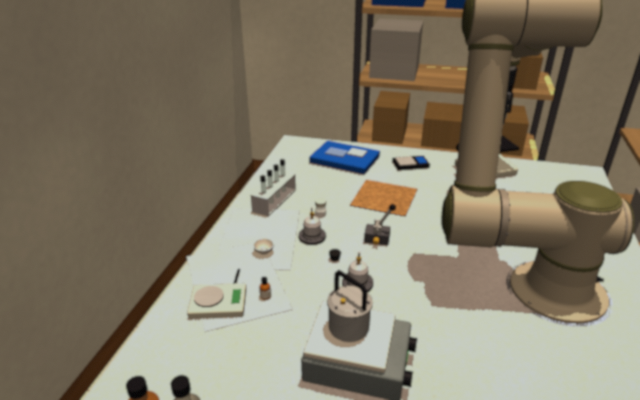

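View pics/top0.png

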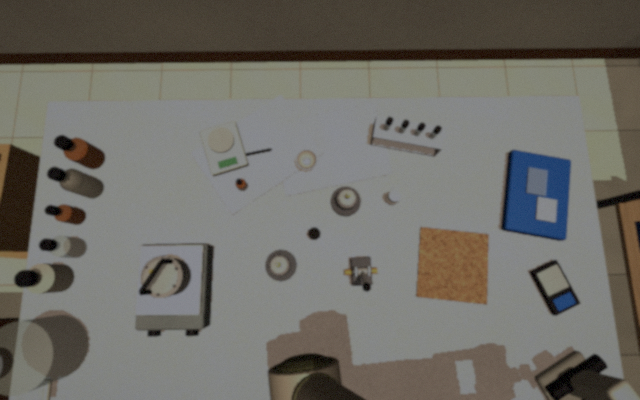

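Two cylinders: top view pixels (346,200) and (280,265); side view (312,228), (358,275). The purge block is at top (361,271) with its knob at about (367,287), the pot at top (162,277), and the mat at (453,265). I'll zoom in next.

```bash
cat > h.py <<'E'
import numpy as np,cv2
from scipy.spatial.transform import Rotation as R
from cell import sensors, eyes
class Cam:
    def __init__(s,n):
        c=eyes.camera(n);s.im=c["image"][:,:,::-1].copy();s.K=c["camera_matrix"];s.p=np.array(c["position"]);s.R=R.from_quat(c["attitude"]).as_matrix()
    def ray(s,u,v):
        d=s.R@np.linalg.solve(s.K,[u,v,1.]);return d/np.linalg.norm(d)
    def plane(s,u,v,z):
        d=s.ray(u,v);return s.p+d*(z-s.p[2])/d[2]
    def proj(s,P):
        q=s.K@s.R.T@(np.array(P,float)-s.p);return q[:2]/q[2]
def tri(a,ua,b,ub):
    A=0;B=0
    for c,u in((a,ua),(b,ub)):
        d=c.ray(*u);M=np.eye(3)-np.outer(d,d);A=A+M;B=B+M@c.p
    return np.linalg.solve(A,B)
def crop(im,x,y,w,h,k):return cv2.resize(im[y:y+h,x:x+w],None,fx=k,fy=k,interpolation=cv2.INTER_CUBIC)
E
python3 - <<'E'
from h import *
t=Cam("top");s=Cam("side")
print(t.plane(346,200,80),t.plane(280,265,80),t.plane(361,271,36),t.plane(367,287,100),t.plane(453,265,4),t.plane(162,277,171))
cv2.imwrite("pics/tz.png",crop(t.im,255,175,150,120,5))
cv2.imwrite("pics/sz.png",crop(s.im,280,180,150,115,5))
E
```

```text
[639.28504745 -70.13670983  80.        ] [484.44914015  91.06798991  80.        ] [ 467.69189635 -105.73780246   36.        ] [ 430.9158442  -111.29945021  100.        ] [ 479.31741236 -347.11435884    4.        ] [461.05289353 332.90199868 171.        ]
```

View pics/tz.png

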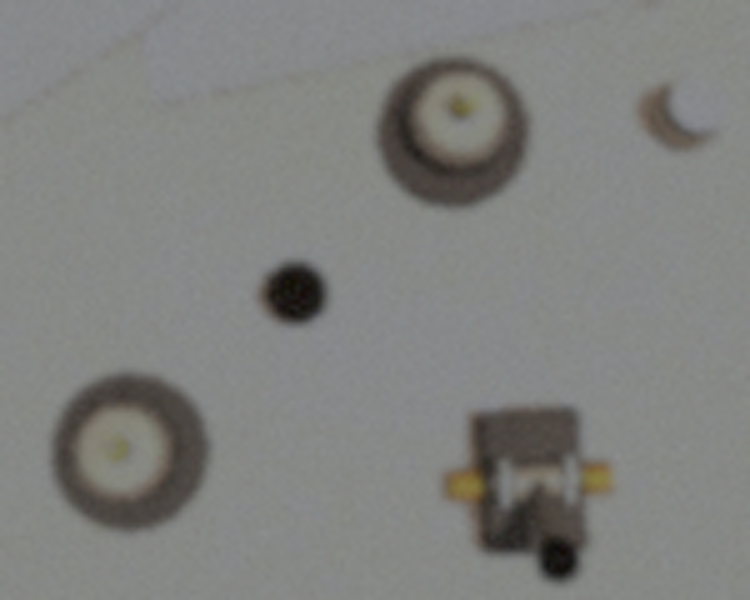

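View pics/sz.png

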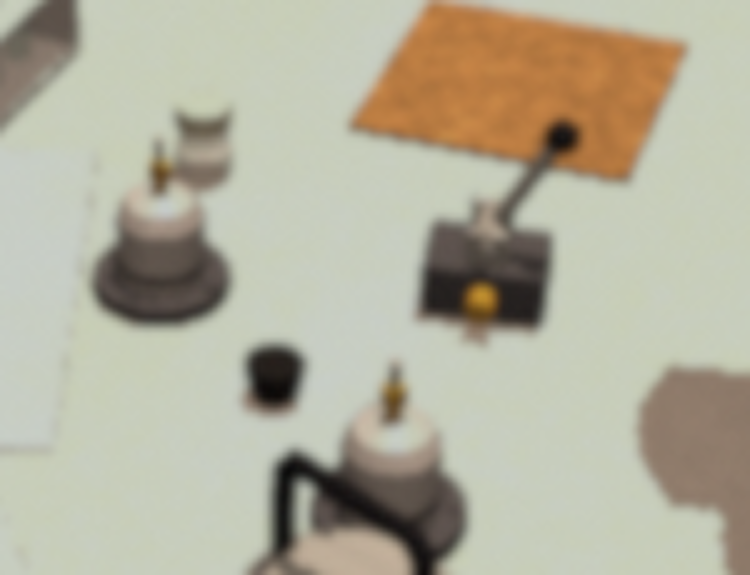

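The top crop shows nut A at about (461,107) and nut B at about (118,449), with the lever leaning towards image-down (world −x). The side crop shows the nuts at (160,175) and (393,400). I'll measure these to sub-pixel with masks.

```bash
python3 - <<'E'
from h import *
t=Cam("top");s=Cam("side")
def sat(c):
    i=cv2.GaussianBlur(c.im,(0,0),.7).astype(float);return i[:,:,2]*.5+i[:,:,1]*.5-i[:,:,0]   # yellowness
def cen(c,u,v,r,f):
    w=sat(c)[v-r:v+r+1,u-r:u+r+1]; w=w-np.median(w); w=np.clip(w-f*w.max(),0,None)
    Y,X=np.mgrid[v-r:v+r+1,u-r:u+r+1];return np.array([(X*w).sum(),(Y*w).sum()])/w.sum(),w.max()
for n,tt,ss in(("A",(347,196),(312,215)),("B",(278,264),(358,260))):
    a,wa=cen(t,*tt,3,.4);b,wb=cen(s,*ss,5,.4)
    print(n,a,b,wa,wb,"tri",tri(t,a,s,b).round(1),"top@85",t.plane(*a,85).round(1),"side@80",s.plane(*b,80).round(1))
# foot discs: dark contours in top; caps bright
g=cv2.GaussianBlur(cv2.cvtColor(t.im,cv2.COLOR_BGR2GRAY),(0,0),.7)
for u,v in((346,201),(280,265)):
    p=cv2.resize(g[v-25:v+26,u-25:u+26],None,fx=8,fy=8,interpolation=cv2.INTER_CUBIC)
    bg=np.percentile(p,80);dk=np.percentile(p,5);m=(p<(bg+dk)/2).astype(np.uint8)
    cs,_=cv2.findContours(m,cv2.RETR_CCOMP,cv2.CHAIN_APPROX_NONE)
    for c in cs:
        if cv2.contourArea(c)>5000:
            e=cv2.fitEllipse(c);x=(np.array(e[0])+.5)/8-.5+[u-25,v-25]
            print(x,np.array(e[1])/8,[t.plane(*x,z)[:2].round(1) for z in(6,66)])
# purge
k=[]
for c,(u,v),r in((t,(367,287),6),(s,(392,207),6)):
    gg=cv2.cvtColor(c.im,cv2.COLOR_BGR2GRAY).astype(float)[v-r:v+r+1,u-r:u+r+1];w=np.clip(np.percentile(gg,50)*.45-gg,0,None)
    Y,X=np.mgrid[v-r:v+r+1,u-r:u+r+1];k.append(np.array([(X*w).sum(),(Y*w).sum()])/w.sum())
print("knob",k,tri(t,k[0],s,k[1]).round(1))
# block top corners (crop coords)
for x,y in((474,410),(578,408),(486,550),(585,545)): print("blk",t.plane((x+.5)/5-.5+255,(y+.5)/5-.5+175,36)[:2].round(1))
for x,y in((466,485),(597,478)):print("yel",t.plane((x+.5)/5-.5+255,(y+.5)/5-.5+175,18)[:2].round(1))
# mat
h=cv2.cvtColor(t.im,cv2.COLOR_BGR2HSV);m=cv2.inRange(h,(5,90,60),(20,255,255));m[:,:400]=0;m[:,500:]=0;m[:220]=0;m[310:]=0
c=max(cv2.findContours(m,0,1)[0],key=cv2.contourArea);r=cv2.minAreaRect(c);print("mat",r,t.plane(*r[0],4).round(1))
cv2.imwrite("pics/pot.png",np.hstack([crop(t.im,125,230,95,110,4),crop(s.im,300,265,95,110,4)]))
E
```

```text
A [347.15322581 195.85282258] [311.94921875 213.18359375] 10.8 18.0 tri [650.5 -73.   81.6] top@85 [648.6 -72.9  85. ] side@80 [652.4 -75.5  80. ]
B [278.43229167 264.45572917] [358.33049947 258.31455898] 8.1 23.1 tri [487.4  95.   79.7] top@85 [485.7  94.3  85. ] side@80 [489.1  95.5  80. ]
[345.11393929 201.10336113] [29.62060165 29.77664757] [array([650.3, -73.4]), array([639.2, -68.9])]
[346.93552208 197.48103523] [16.86229515 17.163311  ] [array([660. , -78.5]), array([648.3, -73.7])]
[280.50551414 264.9512291 ] [30.83088875 31.31845093] [array([486.3,  96.8]), array([484.9,  91.2])]
[278.84614182 264.85262871] [17.30330276 17.73780441] [array([486.6, 101. ]), array([485.2,  95.2])]
knob [array([365.97903124, 285.96854687]), array([391.78759537, 207.3280827 ])] [ 434.5 -107.4  113.1]
blk [503.5 -78. ]
blk [ 503.7 -130.1]
blk [435.1 -81.9]
blk [ 436.8 -130.8]
yel [466.8 -74.3]
yel [ 469.3 -140.7]
mat ((453.1357116699219, 265.244384765625), (72.60399627685547, 68.65403747558594), 6.170175075531006) [ 478.7 -347.4    4. ]
```

View pics/pot.png

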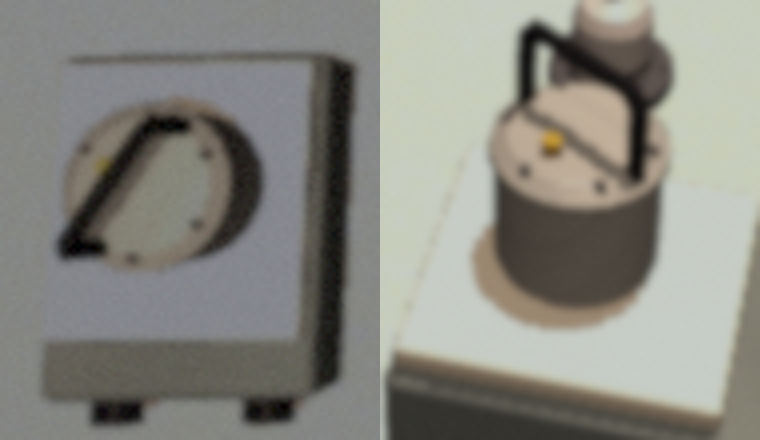

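Nut A is at about (649.5,−73.3) and B at (486.3,95.2). The lever knob is at (434.5,−107.4,113), with a lever yaw of about 0.05. The mat centre is at (479,−347). The pot crop shows the handle bar running from lower left to upper right in the top view. First move is to above A.

Emit:
servo_tool:
  plan:
    - {"slide":[0.0294,-0.012,0],"roll":0}
    - {"slide":[0.0294,-0.012,0],"roll":0}
    - {"slide":[0.0294,-0.012,0],"roll":0}
    - {"slide":[0.0294,-0.012,0],"roll":0}
    - {"slide":[0.0294,-0.012,0],"roll":0}
    - {"slide":[0.0294,-0.012,0],"roll":0}
    - {"slide":[0.0294,-0.012,0],"roll":0}
    - {"slide":[0.0294,-0.012,0],"roll":0}
  jaw: 0.045
  squeeze: 40

```text
time: 0.97
tcp_pos: [365.0, -325.6, 231.4]
eef_rot: [0.986, 0.168, 0.0, 0.0]
force: [-0.2, -0.1, -0.7]
opening: 45.1
grip_force: 0.0
```

Emit:
servo_tool:
  plan:
    - {"slide":[0.0294,-0.012,0],"roll":0}
    - {"slide":[0.0294,-0.012,0],"roll":0}
    - {"slide":[0.0294,-0.012,0],"roll":0}
    - {"slide":[0.0294,-0.012,0],"roll":0}
    - {"slide":[0.0294,-0.012,0],"roll":0}
    - {"slide":[0.0294,-0.012,0],"roll":0}
    - {"slide":[0.0294,-0.012,0],"roll":0}
    - {"slide":[0.0294,-0.012,0],"roll":0}

```text
time: 1.63
tcp_pos: [555.2, -157.0, 231.2]
eef_rot: [0.986, 0.168, -0.0, -0.0]
force: [0.6, -0.2, 0.7]
opening: 44.9
grip_force: 0.0
```

Emit:
servo_tool:
  plan:
    - {"slide":[0.0294,-0.012,0],"roll":0}
    - {"slide":[0.0294,-0.012,0],"roll":0}
    - {"slide":[0.0294,-0.012,0],"roll":0}
    - {"slide":[0.0294,-0.012,0],"roll":0}
    - {"slide":[0,0,0],"roll":0}

```text
time: 2.05
tcp_pos: [651.6, -70.1, 230.1]
eef_rot: [0.985, 0.17, 0.0, -0.001]
force: [-1.4, 0.2, -0.5]
opening: 45.3
grip_force: 0.0
```

```bash
cat >> h.py <<'E'
def need(x,y,z,psi=None,q6=None):
    s=sensors.observe();M=R.from_quat(s["eef_rot"]).as_matrix();d=np.array([x,y,z])-s["tcp_pos"]
    ps=np.arctan2(M[1,0],M[0,0]);print("t",round(s["time"],2),"tcp",s["tcp_pos"].round(1),"psi",round(ps,3),"q6",s["q"][5].round(3),"F",s["force"].round(1),"open",round(s["opening"],1),"grip",round(s["grip_force"],1),"slide mm",(M.T@d).round(1),"tilt",M[:2,2].round(4),"roll",None if psi is None else np.degrees((ps-psi+np.pi/2)%np.pi-np.pi/2).round(1))
E
python3 -c "
from h import *;need(649.5,-73.3,130);print(sensors.observe()['q'])"
```

```text
t 2.05 tcp [651.6 -70.1 230.1] psi 0.342 q6 0.943 F [-1.4  0.2 -0.5] open 45.3 grip 0.0 slide mm [ -3.1   2.5 100.1] tilt [-0.0001  0.0014] roll None
[-2.86064678e-01  6.13412093e-01  1.04789178e+00  1.27537929e-03
  1.48075672e+00  9.42702194e-01]
```

Emit:
servo_tool:
  plan:
    - {"slide":[-0.0031,0.0025,0],"roll":0}
    - {"slide":[0,0,0.006],"roll":6.8}
    - {"slide":[0,0,0.006],"roll":6.8}
    - {"slide":[0,0,0.006],"roll":6.8}
    - {"slide":[0,0,0.006],"roll":6.8}
    - {"slide":[0,0,0.006],"roll":6.8}
    - {"slide":[0,0,0.006],"roll":6.8}
    - {"slide":[0,0,0.006],"roll":6.8}

```text
time: 2.72
tcp_pos: [646.3, -78.8, 189.3]
eef_rot: [0.969, -0.248, -0.0, 0.0]
force: [0.1, 0.1, 1.1]
opening: 44.7
grip_force: 0.0
```

Emit:
servo_tool:
  plan:
    - {"slide":[0,0,0.006],"roll":6.8}
    - {"slide":[0,0,0.006],"roll":6.8}
    - {"slide":[0,0,0.006],"roll":6.8}
    - {"slide":[0,0,0.006],"roll":6.8}
    - {"slide":[0,0,0.006],"roll":6.8}
    - {"slide":[0,0,0.006],"roll":6.8}
    - {"slide":[0,0,0.006],"roll":6.8}
    - {"slide":[0,0,0],"roll":0}

```text
time: 3.38
tcp_pos: [645.9, -78.6, 146.3]
eef_rot: [0.787, -0.617, -0.001, 0.001]
force: [0.1, -0.3, -0.5]
opening: 45.2
grip_force: 0.0
```

```bash
python3 -c "
from h import *;need(649.5,-73.3,70)
t=Cam('top');s=Cam('side');cv2.imwrite('pics/a1.png',np.hstack([crop(t.im,310,160,75,80,5),crop(s.im,275,165,75,80,5)]))
print(s.proj([649.5,-73.3,85]),s.proj(sensors.observe()['tcp_pos']))"
```

```text
t 3.38 tcp [645.9 -78.6 146.3] psi -1.329 q6 2.6 F [ 0.1 -0.3 -0.5] open 45.2 grip 0.0 slide mm [-4.2 -4.9 76.3] tilt [-0.0021  0.0004] roll None
[312.74932976 212.22251299] [314.05442375 192.07393461]
```

View pics/a1.png

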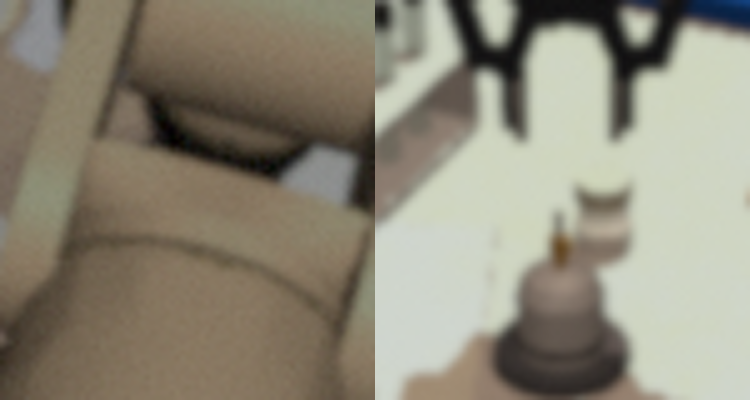

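The side crop shows the fingers above the nut, with the jaw centred at about x=567 and the nut at x=560. I'll correct and go down.

Emit:
servo_tool:
  plan:
    - {"slide":[-0.0042,-0.0049,0],"roll":0}
    - {"slide":[0,0,0.01],"roll":0}
    - {"slide":[0,0,0.01],"roll":0}
    - {"slide":[0,0,0.01],"roll":0}
    - {"slide":[0,0,0.01],"roll":0}
    - {"slide":[0,0,0],"roll":0}
    - {"slide":[0,0,0],"roll":0}
    - {"slide":[0,0,0],"roll":0}

```text
time: 4.15
tcp_pos: [651.0, -72.3, 107.6]
eef_rot: [0.789, -0.615, 0.0, -0.0]
force: [0.8, -0.7, -0.4]
opening: 45.3
grip_force: 0.0
```

```bash
python3 -c "
from h import *;need(649.5,-73.3,70)"
```

```text
t 4.15 tcp [651.  -72.3 107.6] psi -1.324 q6 2.605 F [ 0.8 -0.7 -0.4] open 45.3 grip 0.0 slide mm [ 0.6  1.7 37.6] tilt [ 0.0005 -0.0002] roll None
```

Emit:
servo_tool:
  plan:
    - {"slide":[0.0006,0.001,0.009],"roll":0}
    - {"slide":[0,0,0.009],"roll":0}
    - {"slide":[0,0,0.009],"roll":0}
    - {"slide":[0,0,0.009],"roll":0}
    - {"slide":[0,0,0.001],"roll":0}
    - {"slide":[0,0,0],"roll":0}
    - {"slide":[0,0,0],"roll":0}

```text
time: 4.73
tcp_pos: [650.2, -73.0, 70.4]
eef_rot: [0.789, -0.615, 0.0, -0.0]
force: [-0.5, -0.2, -0.7]
opening: 45.2
grip_force: 0.0
```

Emit:
servo_tool:
  plan:
    - {"slide":[0,0,0],"roll":0}
    - {"slide":[0,0,0],"roll":0}
    - {"slide":[0,0,0],"roll":0}
    - {"slide":[0,0,0],"roll":0}
    - {"slide":[0,0,0],"roll":0}
    - {"slide":[0,0,0],"roll":0}
  jaw: 0.006

```text
time: 5.23
tcp_pos: [650.5, -73.0, 70.7]
eef_rot: [0.789, -0.615, 0.001, -0.0]
force: [2.7, 1.4, 2.0]
opening: 9.9
grip_force: 39.0
```

```bash
python3 -c "
from h import *;need(649.5,-73.3,70)
s=Cam('side');cv2.imwrite('pics/a2.png',crop(s.im,275,165,75,80,6))
"
```

```text
t 5.23 tcp [650.5 -73.   70.7] psi -1.324 q6 2.604 F [2.7 1.4 2. ] open 9.9 grip 39.0 slide mm [0.1 1.  0.7] tilt [ 0.0015 -0.0002] roll None
```

View pics/a2.png

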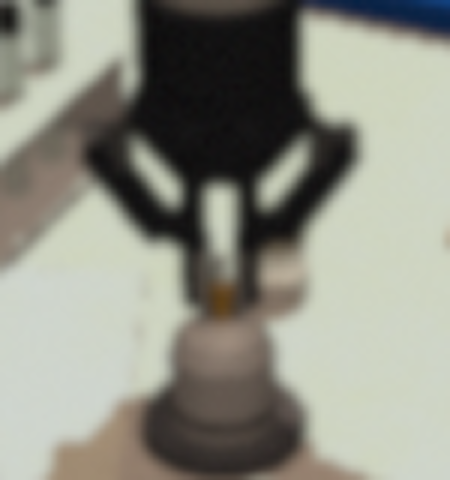

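Emit:
servo_tool:
  plan:
    - {"slide":[0,0,-0.0001],"roll":-6}
    - {"slide":[0,0,-0.0001],"roll":-6}
    - {"slide":[0,0,-0.0001],"roll":-6}
    - {"slide":[0,0,-0.0001],"roll":-6}
    - {"slide":[0,0,-0.0001],"roll":-6}
    - {"slide":[0,0,-0.0001],"roll":-6}
    - {"slide":[0,0,-0.0001],"roll":-6}
    - {"slide":[0,0,-0.0001],"roll":-6}

```text
time: 5.95
tcp_pos: [649.5, -73.8, 71.3]
eef_rot: [0.971, -0.238, -0.001, 0.001]
force: [-2.5, -3.0, 2.9]
opening: 9.7
grip_force: 39.3
```

```bash
python3 -c "
from h import *;need(649.5,-73.3,70);print(sensors.observe()['wrist_torque'])
"
```

```text
t 5.95 tcp [649.5 -73.8  71.3] psi -0.481 q6 1.761 F [-2.5 -3.   2.9] open 9.7 grip 39.3 slide mm [-0.2 -0.4  1.3] tilt [-0.0015 -0.0011] roll None
[-0.53997316  0.4067363  -0.02712219]
```

Emit:
servo_tool:
  plan:
    - {"slide":[0,0,-0.0001],"roll":-7}
    - {"slide":[0,0,-0.0001],"roll":-7}
    - {"slide":[0,0,-0.0001],"roll":-7}
    - {"slide":[0,0,-0.0001],"roll":-7}
    - {"slide":[0,0,-0.0001],"roll":-7}
    - {"slide":[0,0,-0.0001],"roll":-7}
    - {"slide":[0,0,-0.0001],"roll":-7}
    - {"slide":[0,0,-0.0001],"roll":-7}

```text
time: 6.62
tcp_pos: [649.6, -75.0, 72.3]
eef_rot: [0.969, 0.246, -0.001, 0.001]
force: [-2.1, -8.0, 4.3]
opening: 9.6
grip_force: 39.3
```

Emit:
servo_tool:
  plan:
    - {"slide":[0,0,-0.0001],"roll":-7}
    - {"slide":[0,0,-0.0001],"roll":-7}
    - {"slide":[0,0,-0.0001],"roll":-7}
    - {"slide":[0,0,-0.0001],"roll":-7}
    - {"slide":[0,0,-0.0001],"roll":-7}
    - {"slide":[0,0,-0.0001],"roll":-7}
    - {"slide":[0,0,-0.0001],"roll":-7}
    - {"slide":[0,0,-0.0001],"roll":-7}

```text
time: 7.28
tcp_pos: [650.6, -75.2, 73.6]
eef_rot: [0.74, 0.672, -0.0, 0.002]
force: [2.3, -8.9, 3.7]
opening: 9.6
grip_force: 39.2
```

```bash
python3 -c "
from h import *;need(649.5,-73.3,70);print(sensors.observe()['wrist_torque'])
"
```

```text
t 7.28 tcp [650.6 -75.2  73.6] psi 1.474 q6 -0.194 F [ 2.3 -8.9  3.7] open 9.6 grip 39.2 slide mm [ 1.8 -1.3  3.6] tilt [ 0.0021 -0.0036] roll None
[-1.36236156 -0.40781897 -0.03694526]
```

Emit:
servo_tool:
  plan:
    - {"slide":[0,0,-0.0001],"roll":-7}
    - {"slide":[0,0,-0.0001],"roll":-7}
    - {"slide":[0,0,-0.0001],"roll":-7}
    - {"slide":[0,0,-0.0001],"roll":-7}
    - {"slide":[0,0,-0.0001],"roll":-7}
    - {"slide":[0,0,-0.0001],"roll":-7}
    - {"slide":[0,0,-0.0001],"roll":-7}
    - {"slide":[0,0,-0.0001],"roll":-7}

```text
time: 7.95
tcp_pos: [651.3, -74.7, 74.6]
eef_rot: [0.338, 0.941, -0.001, 0.002]
force: [6.0, -5.9, 2.5]
opening: 9.4
grip_force: 39.2
```

Emit:
servo_tool:
  plan:
    - {"slide":[0,0,-0.0001],"roll":-7}
    - {"slide":[0,0,-0.0001],"roll":-7}
    - {"slide":[0,0,-0.0001],"roll":-7}
    - {"slide":[0,0,-0.0001],"roll":-7}

```text
time: 8.28
tcp_pos: [650.8, -73.3, 74.5]
eef_rot: [0.101, 0.995, -0.0, 0.001]
force: [5.1, -3.0, 0.1]
opening: 9.4
grip_force: 39.3
```

```bash
python3 -c "
from h import *;need(649.5,-73.3,70);print(sensors.observe()['wrist_torque'])
"
```

```text
t 8.28 tcp [650.8 -73.3  74.5] psi 2.94 q6 -1.66 F [ 5.1 -3.   0.1] open 9.4 grip 39.3 slide mm [ 1.3 -0.2  4.5] tilt [ 0.0024 -0.0003] roll None
[-0.48969146 -0.76060505 -0.16181546]
```

Emit:
servo_tool:
  plan:
    - {"slide":[0,0,0],"roll":-7}
    - {"slide":[0,0,0],"roll":-4}
    - {"slide":[0,0,0],"roll":0}

```text
time: 8.53
tcp_pos: [650.2, -73.1, 74.3]
eef_rot: [0.006, 1.0, -0.0, 0.0]
force: [1.4, 0.8, 3.2]
opening: 9.4
grip_force: 39.4
```

Emit:
servo_tool:
  plan:
    - {"slide":[0,0,0],"roll":0}
    - {"slide":[0,0,0],"roll":0}
    - {"slide":[0,0,0],"roll":0}
    - {"slide":[0,0,-0.01],"roll":0}
    - {"slide":[0,0,-0.015],"roll":0}
    - {"slide":[0,0,-0.015],"roll":0}
    - {"slide":[0,0,0],"roll":0}
  jaw: 0.035

```text
time: 9.12
tcp_pos: [651.4, -73.3, 117.6]
eef_rot: [0.008, 1.0, -0.001, 0.003]
force: [0.8, -0.3, 1.0]
opening: 35.2
grip_force: 0.0
```

Emit:
servo_tool:
  plan:
    - {"slide":[0,0,0],"roll":0}
    - {"slide":[0,0,0],"roll":0}
    - {"slide":[0,0,0],"roll":0}
    - {"slide":[0,0,0],"roll":0}
    - {"slide":[0,0,0],"roll":0}
  jaw: 0.0

```text
time: 9.53
tcp_pos: [649.8, -72.9, 113.2]
eef_rot: [0.007, 1.0, 0.0, -0.001]
force: [-0.3, 0.1, -0.1]
opening: 0.2
grip_force: 0.0
```

```bash
python3 -c "
from h import *;need(650.5,-73.1,103)
s=Cam('side');cv2.imwrite('pics/a3.png',crop(s.im,275,165,75,80,6))
"
```

```text
t 9.53 tcp [649.8 -72.9 113.2] psi 3.127 q6 -1.847 F [-0.3  0.1 -0.1] open 0.2 grip 0.0 slide mm [-0.7 -0.2 10.2] tilt [-0.001   0.0003] roll None
```

View pics/a3.png

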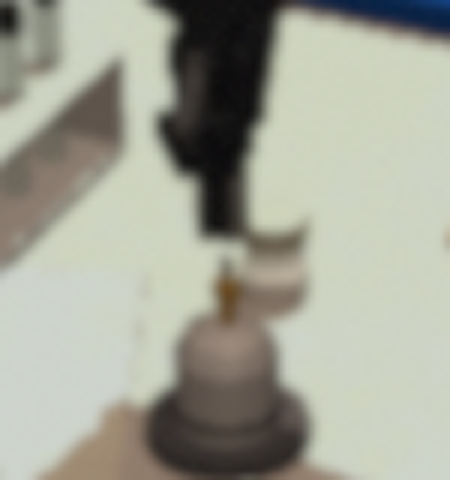

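The side view shows the nut raised and the closed fingers right above the tip. Pressing now.

Emit:
servo_tool:
  plan:
    - {"slide":[-0.0007,0,0.005],"roll":0}
    - {"slide":[0,0,0.005],"roll":0}
    - {"slide":[0,0,0.002],"roll":0}
    - {"slide":[0,0,0.002],"roll":0}
    - {"slide":[0,0,0.002],"roll":0}
    - {"slide":[0,0,0.001],"roll":0}
    - {"slide":[0,0,0.001],"roll":0}
    - {"slide":[0,0,0],"roll":0}

```text
time: 10.25
tcp_pos: [650.6, -73.0, 95.9]
eef_rot: [0.007, 1.0, 0.0, -0.0]
force: [-2.8, 0.8, 3.8]
opening: -0.0
grip_force: 2.0
```

Emit:
servo_tool:
  plan:
    - {"slide":[0,0,0.001],"roll":0}
    - {"slide":[0,0,0],"roll":0}
    - {"slide":[0,0,0],"roll":0}

```text
time: 10.5
tcp_pos: [650.7, -73.0, 95.0]
eef_rot: [0.007, 1.0, 0.0, 0.0]
force: [-4.0, 0.8, 3.9]
opening: -0.2
grip_force: 2.2
```

Emit:
servo_tool:
  plan:
    - {"slide":[0,0,0.001],"roll":0}
    - {"slide":[0,0,0],"roll":0}
    - {"slide":[0,0,0],"roll":0}

```text
time: 10.75
tcp_pos: [650.9, -73.0, 94.7]
eef_rot: [0.007, 1.0, -0.0, 0.0]
force: [-5.2, 1.4, 9.1]
opening: 0.2
grip_force: 4.6
```

Emit:
servo_tool:
  plan:
    - {"slide":[0,0,0.0007],"roll":0}
    - {"slide":[0,0,0],"roll":0}
    - {"slide":[0,0,0],"roll":0}

```text
time: 11.0
tcp_pos: [651.0, -73.0, 94.6]
eef_rot: [0.007, 1.0, -0.0, 0.001]
force: [-6.8, 0.7, 12.6]
opening: -0.1
grip_force: 6.3
```

Emit:
servo_tool:
  plan:
    - {"slide":[0,0,0.001],"roll":0}
    - {"slide":[0,0,0],"roll":0}
    - {"slide":[0,0,0],"roll":0}

```text
time: 11.25
tcp_pos: [651.1, -73.1, 94.4]
eef_rot: [0.007, 1.0, -0.0, 0.001]
force: [-7.1, 2.3, 18.1]
opening: -0.1
grip_force: 8.6
```

Emit:
servo_tool:
  plan:
    - {"slide":[0,0,-0.01],"roll":0}
    - {"slide":[0,0,-0.025],"roll":0}
    - {"slide":[0,0,-0.025],"roll":0}

```text
time: 11.5
tcp_pos: [650.5, -73.0, 151.9]
eef_rot: [0.007, 1.0, 0.0, -0.001]
force: [-0.1, 0.8, 0.5]
opening: -0.1
grip_force: 0.0
```

Emit:
servo_tool:
  plan:
    - {"slide":[0.0209,0.0207,0],"roll":0}
    - {"slide":[0.0209,0.0207,0],"roll":0}
    - {"slide":[0.0209,0.0207,0],"roll":0}
    - {"slide":[0.0209,0.0207,0],"roll":0}
    - {"slide":[0.0209,0.0207,0],"roll":0}
    - {"slide":[0.0209,0.0207,0],"roll":0}
    - {"slide":[0.0209,0.0207,0],"roll":0}
    - {"slide":[0.0209,0.0207,0],"roll":0}
  jaw: 0.045

```text
time: 12.17
tcp_pos: [485.2, 95.9, 152.1]
eef_rot: [0.008, 1.0, 0.0, 0.0]
force: [0.4, 0.1, 0.0]
opening: 44.9
grip_force: 0.0
```

Emit:
servo_tool:
  plan:
    - {"slide":[0,0,0],"roll":7}
    - {"slide":[0,0,0],"roll":7}
    - {"slide":[0,0,0],"roll":7}
    - {"slide":[0,0,0],"roll":7}
    - {"slide":[0,0,0],"roll":7}
    - {"slide":[0,0,0],"roll":7}
    - {"slide":[0,0,0],"roll":7}
    - {"slide":[0,0,0],"roll":7}

```text
time: 12.83
tcp_pos: [486.3, 95.0, 152.1]
eef_rot: [0.479, 0.878, 0.0, 0.0]
force: [0.3, 0.1, -0.4]
opening: 45.1
grip_force: 0.0
```

Emit:
servo_tool:
  plan:
    - {"slide":[0,0,0],"roll":7}
    - {"slide":[0,0,0],"roll":7}
    - {"slide":[0,0,0],"roll":7}
    - {"slide":[0,0,0],"roll":7}
    - {"slide":[0,0,0],"roll":7}
    - {"slide":[0,0,0],"roll":7}
    - {"slide":[0,0,0],"roll":7}
    - {"slide":[0,0,0],"roll":7}

```text
time: 13.5
tcp_pos: [486.3, 95.0, 152.1]
eef_rot: [0.835, 0.55, 0.0, 0.0]
force: [0.6, -0.2, 0.2]
opening: 45.3
grip_force: 0.0
```

Emit:
servo_tool:
  plan:
    - {"slide":[0,0,0],"roll":7}
    - {"slide":[0,0,0],"roll":7}
    - {"slide":[0,0,0],"roll":7}
    - {"slide":[0,0,0],"roll":7}
    - {"slide":[0,0,0],"roll":7}
    - {"slide":[0,0,0],"roll":7}
    - {"slide":[0,0,0],"roll":7}
    - {"slide":[0,0,0],"roll":7}

```text
time: 14.17
tcp_pos: [486.3, 95.0, 152.1]
eef_rot: [0.996, 0.094, 0.0, 0.0]
force: [-0.3, 0.1, 0.3]
opening: 45.0
grip_force: 0.0
```

Emit:
servo_tool:
  plan:
    - {"slide":[0,0,0],"roll":7}
    - {"slide":[0,0,0],"roll":7}
    - {"slide":[0,0,0],"roll":7}
    - {"slide":[0,0,0],"roll":7}
    - {"slide":[0,0,0],"roll":7}
    - {"slide":[0,0,0],"roll":7}
    - {"slide":[0,0,0],"roll":0}
    - {"slide":[0,0,0],"roll":0}

```text
time: 14.83
tcp_pos: [486.2, 95.0, 152.1]
eef_rot: [0.964, -0.264, 0.0, -0.0]
force: [-0.6, 0.4, 0.2]
opening: 44.9
grip_force: 0.0
```

```bash
python3 -c "
from h import *;need(486.3,95.2,70)
"
```

```text
t 14.83 tcp [486.2  95.  152.1] psi -0.535 q6 2.062 F [-0.6  0.4  0.2] open 44.9 grip 0.0 slide mm [-0.  -0.2 82.1] tilt [0.0004 0.    ] roll None
```

Emit:
servo_tool:
  plan:
    - {"slide":[0,0,0.012],"roll":7}
    - {"slide":[0,0,0.012],"roll":7}
    - {"slide":[0,0,0.012],"roll":7}
    - {"slide":[0,0,0.012],"roll":7}
    - {"slide":[0,0,0.012],"roll":0}
    - {"slide":[0,0,0.012],"roll":0}
    - {"slide":[0,0,0.01],"roll":0}
    - {"slide":[0,0,0],"roll":0}

```text
time: 15.5
tcp_pos: [485.1, 95.1, 68.5]
eef_rot: [0.872, -0.49, -0.001, 0.001]
force: [-0.1, 0.3, -0.3]
opening: 44.9
grip_force: 0.0
```

Emit:
servo_tool:
  plan:
    - {"slide":[0,0,0],"roll":0}
    - {"slide":[0,0,0],"roll":0}
    - {"slide":[0,0,0],"roll":0}
    - {"slide":[0,0,0],"roll":0}
    - {"slide":[0,0,0],"roll":0}
    - {"slide":[0,0,0],"roll":0}
  jaw: 0.006

```text
time: 16.0
tcp_pos: [486.8, 95.3, 70.9]
eef_rot: [0.871, -0.491, 0.001, -0.001]
force: [3.9, 3.7, 3.0]
opening: 9.8
grip_force: 39.1
```

Emit:
servo_tool:
  plan:
    - {"slide":[0,0,-0.0001],"roll":-7}
    - {"slide":[0,0,-0.0001],"roll":-7}
    - {"slide":[0,0,-0.0001],"roll":-7}
    - {"slide":[0,0,-0.0001],"roll":-7}
    - {"slide":[0,0,-0.0001],"roll":-7}
    - {"slide":[0,0,-0.0001],"roll":-7}
    - {"slide":[0,0,-0.0001],"roll":-7}
    - {"slide":[0,0,-0.0001],"roll":-7}

```text
time: 16.67
tcp_pos: [487.1, 95.6, 71.8]
eef_rot: [1.0, -0.022, 0.002, -0.001]
force: [4.4, 6.8, 3.4]
opening: 9.8
grip_force: 39.2
```

```bash
python3 -c "
from h import *;need(486.3,95.2,70);print(sensors.observe()['wrist_torque'])
"
```

```text
t 16.67 tcp [487.1  95.6  71.8] psi -0.044 q6 1.57 F [4.4 6.8 3.4] open 9.8 grip 39.2 slide mm [-0.7  0.5  1.8] tilt [0.0032 0.0011] roll None
[ 1.07473687 -0.75997063 -0.03586196]
```

Emit:
servo_tool:
  plan:
    - {"slide":[0,0,-0.0001],"roll":-7}
    - {"slide":[0,0,-0.0001],"roll":-7}
    - {"slide":[0,0,-0.0001],"roll":-7}
    - {"slide":[0,0,-0.0001],"roll":-7}
    - {"slide":[0,0,-0.0001],"roll":-7}
    - {"slide":[0,0,-0.0001],"roll":-7}
    - {"slide":[0,0,-0.0001],"roll":-7}
    - {"slide":[0,0,-0.0001],"roll":-7}

```text
time: 17.33
tcp_pos: [486.7, 95.9, 72.6]
eef_rot: [0.893, 0.45, 0.001, -0.0]
force: [4.0, 9.3, 5.1]
opening: 9.1
grip_force: 39.3
```

Emit:
servo_tool:
  plan:
    - {"slide":[0,0,-0.0001],"roll":-7}
    - {"slide":[0,0,-0.0001],"roll":-7}
    - {"slide":[0,0,-0.0001],"roll":-7}
    - {"slide":[0,0,-0.0001],"roll":-7}
    - {"slide":[0,0,-0.0001],"roll":-7}
    - {"slide":[0,0,-0.0001],"roll":-7}
    - {"slide":[0,0,-0.0001],"roll":-7}
    - {"slide":[0,0,-0.0001],"roll":-7}

```text
time: 18.0
tcp_pos: [486.2, 96.1, 73.3]
eef_rot: [0.577, 0.817, 0.001, -0.0]
force: [0.4, 8.8, 5.1]
opening: 9.2
grip_force: 39.5
```

Emit:
servo_tool:
  plan:
    - {"slide":[0,0,-0.0001],"roll":-7}
    - {"slide":[0,0,-0.0001],"roll":-7}
    - {"slide":[0,0,-0.0001],"roll":-7}
    - {"slide":[0,0,-0.0001],"roll":-7}
    - {"slide":[0,0,-0.0001],"roll":-7}
    - {"slide":[0,0,-0.0001],"roll":-7}
    - {"slide":[0,0,-0.0001],"roll":-7}
    - {"slide":[0,0,-0.0001],"roll":-7}

```text
time: 18.67
tcp_pos: [485.8, 95.5, 73.9]
eef_rot: [0.126, 0.992, 0.0, -0.0]
force: [-0.8, 1.7, 5.1]
opening: 9.7
grip_force: 39.5
```

Emit:
servo_tool:
  plan:
    - {"slide":[0,0,-0.0001],"roll":-7}
    - {"slide":[0,0,-0.0001],"roll":-7}
    - {"slide":[0,0,-0.0001],"roll":-7}

```text
time: 18.92
tcp_pos: [485.9, 94.9, 74.1]
eef_rot: [-0.056, 0.998, -0.0, -0.0]
force: [1.1, 0.5, 3.5]
opening: 9.6
grip_force: 39.2
```

```bash
python3 -c "
from h import *;need(486.3,95.2,70);print(sensors.observe()['wrist_torque'])
"
```

```text
t 18.92 tcp [485.9  94.9  74.1] psi -3.029 q6 -1.728 F [1.1 0.5 3.5] open 9.6 grip 39.2 slide mm [-0.4  0.3  4.1] tilt [-0.     -0.0002] roll None
[ 0.01700832 -0.02031356 -0.29570075]
```

Torque jumped to 0.30 N·m, so the nut is at its stop. Now I'll open, close above the tip and press.

Emit:
servo_tool:
  plan:
    - {"slide":[0,0,0],"roll":0}
    - {"slide":[0,0,0],"roll":0}
    - {"slide":[0,0,0],"roll":0}
    - {"slide":[0,0,-0.01],"roll":0}
    - {"slide":[0,0,-0.015],"roll":0}
    - {"slide":[0,0,-0.015],"roll":0}
    - {"slide":[0,0,0],"roll":0}
  jaw: 0.035

```text
time: 19.5
tcp_pos: [487.3, 95.0, 116.6]
eef_rot: [-0.053, 0.999, -0.0, 0.002]
force: [0.3, -0.4, 0.3]
opening: 34.9
grip_force: 0.0
```

Emit:
servo_tool:
  plan:
    - {"slide":[0,0,0],"roll":0}
    - {"slide":[0,0,0],"roll":0}
    - {"slide":[0,0,0],"roll":0}
    - {"slide":[0,0,0],"roll":0}
    - {"slide":[0,0,0],"roll":0}
  jaw: 0.0

```text
time: 19.92
tcp_pos: [485.7, 95.1, 113.2]
eef_rot: [-0.054, 0.999, 0.0, -0.001]
force: [-0.3, 0.9, -0.7]
opening: -0.0
grip_force: 0.0
```

```bash
python3 -c "
from h import *;need(486,95,103)
s=Cam('side');cv2.imwrite('pics/b3.png',crop(s.im,320,210,75,80,6))
"
```

```text
t 19.92 tcp [485.7  95.1 113.2] psi -3.034 q6 -1.722 F [-0.3  0.9 -0.7] open -0.0 grip 0.0 slide mm [-0.3 -0.1 10.2] tilt [-0.0011  0.    ] roll None
```

View pics/b3.png

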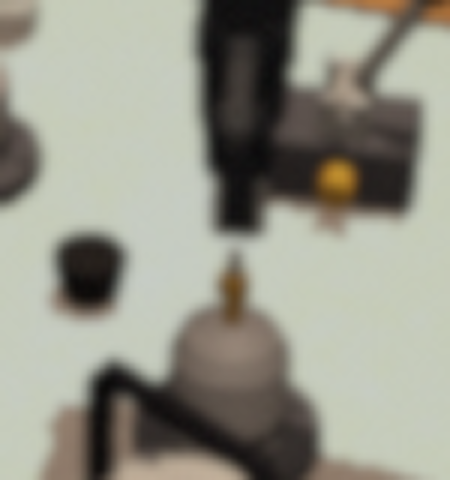

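The closed fingers sit right above tip B, with the tip at about (236,255). Pressing.

Emit:
servo_tool:
  plan:
    - {"slide":[0,0,0.005],"roll":0}
    - {"slide":[0,0,0.005],"roll":0}
    - {"slide":[0,0,0.002],"roll":0}
    - {"slide":[0,0,0.002],"roll":0}
    - {"slide":[0,0,0.002],"roll":0}
    - {"slide":[0,0,0.001],"roll":0}
    - {"slide":[0,0,0.001],"roll":0}
    - {"slide":[0,0,0],"roll":0}

```text
time: 20.63
tcp_pos: [485.8, 95.1, 95.6]
eef_rot: [-0.054, 0.999, -0.0, -0.0]
force: [-2.7, -0.9, 4.0]
opening: -0.0
grip_force: 1.7
```

Emit:
servo_tool:
  plan:
    - {"slide":[0,0,0.001],"roll":0}
    - {"slide":[0,0,0.001],"roll":0}
    - {"slide":[0,0,0],"roll":0}
    - {"slide":[0,0,0],"roll":0}

```text
time: 20.97
tcp_pos: [486.1, 95.1, 94.5]
eef_rot: [-0.054, 0.999, -0.0, 0.0]
force: [-5.5, 0.3, 12.9]
opening: 0.1
grip_force: 6.4
```

Emit:
servo_tool:
  plan:
    - {"slide":[0,0,0.0007],"roll":0}
    - {"slide":[0,0,0],"roll":0}
    - {"slide":[0,0,0],"roll":0}

```text
time: 21.22
tcp_pos: [486.2, 95.1, 94.3]
eef_rot: [-0.054, 0.999, -0.0, 0.001]
force: [-7.6, -1.3, 17.5]
opening: -0.3
grip_force: 8.9
```

Emit:
servo_tool:
  plan:
    - {"slide":[0,0,-0.01],"roll":0}
    - {"slide":[0,0,-0.025],"roll":0}
    - {"slide":[0,0,-0.025],"roll":0}

```text
time: 21.47
tcp_pos: [485.7, 95.0, 153.4]
eef_rot: [-0.054, 0.999, 0.0, -0.001]
force: [-0.1, -0.6, -0.1]
opening: 0.1
grip_force: 0.0
```

Emit:
servo_tool:
  plan:
    - {"slide":[0.0141,-0.0241,0],"roll":0}
    - {"slide":[0.0141,-0.0241,0],"roll":0}
    - {"slide":[0.0141,-0.0241,0],"roll":0}
    - {"slide":[0.0141,-0.0241,0],"roll":0}
    - {"slide":[0.0141,-0.0241,0],"roll":0}
    - {"slide":[0.0141,-0.0241,0],"roll":0}
    - {"slide":[0.0141,-0.0241,0],"roll":0}
    - {"slide":[0.0141,-0.0241,0],"roll":0}

```text
time: 22.13
tcp_pos: [394.1, -110.0, 153.2]
eef_rot: [-0.054, 0.999, -0.0, 0.001]
force: [1.1, 0.3, -0.3]
opening: -0.1
grip_force: 0.0
```

Emit:
servo_tool:
  plan:
    - {"slide":[0,0,0],"roll":3.2}
    - {"slide":[0,0,0],"roll":0}
    - {"slide":[0,0,0],"roll":0}

```text
time: 22.38
tcp_pos: [394.7, -108.8, 153.1]
eef_rot: [-0.026, 1.0, -0.0, 0.0]
force: [-0.3, -0.4, 0.0]
opening: -0.2
grip_force: 0.0
```

```bash
python3 -c "
from h import *;need(396,-109,103,psi=.05)
s=Cam('side');print(s.proj([486,95,95.5]),s.proj([650.5,-73,95.5]));cv2.imwrite('pics/c.png',np.hstack([crop(s.im,275,180,75,90,5),crop(s.im,330,180,75,90,5)]))
"
```

```text
t 22.38 tcp [ 394.7 -108.8  153.1] psi -3.089 q6 -2.18 F [-0.3 -0.4  0. ] open -0.2 grip 0.0 slide mm [-1.2 -0.3 50.1] tilt [ 0.0006 -0.0002] roll 0.1
[359.85436711 253.32268675] [312.34307995 209.04693077]
```

View pics/c.png

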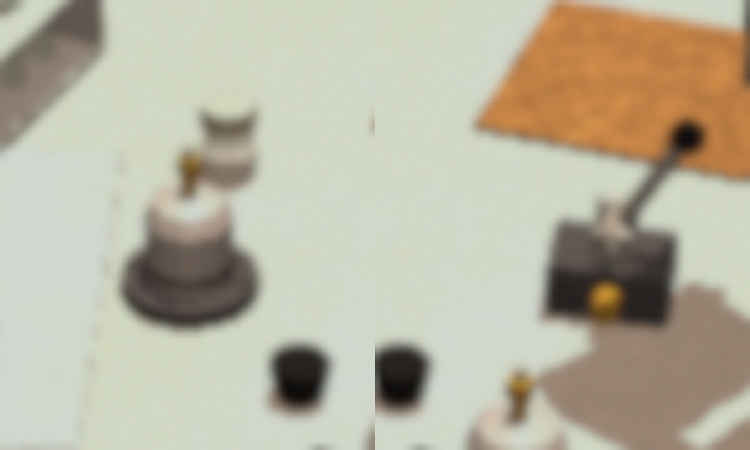

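Both tips are down and both nuts raised, and the lever is still at rest. Lowering, then pushing the lever to its stop.

Emit:
servo_tool:
  plan:
    - {"slide":[0,0,0.015],"roll":0}
    - {"slide":[0,0,0.015],"roll":0}
    - {"slide":[0,0,0.015],"roll":0}
    - {"slide":[0,0,0.005],"roll":0}
    - {"slide":[-0.008,0,0],"roll":0}
    - {"slide":[-0.008,0,0],"roll":0}
    - {"slide":[-0.008,0,0],"roll":0}
    - {"slide":[-0.008,0,0],"roll":0}

```text
time: 23.1
tcp_pos: [427.6, -107.1, 103.7]
eef_rot: [-0.026, 1.0, -0.0, 0.0]
force: [-4.1, -1.0, 3.7]
opening: -0.1
grip_force: 2.0
```

Emit:
servo_tool:
  plan:
    - {"slide":[-0.007,0,0],"roll":0}
    - {"slide":[-0.007,0,0],"roll":0}
    - {"slide":[-0.007,0,0],"roll":0}
    - {"slide":[-0.007,0,0],"roll":0}
    - {"slide":[-0.007,0,0],"roll":0}
    - {"slide":[0,0,0],"roll":0}

```text
time: 23.6
tcp_pos: [462.4, -105.3, 102.9]
eef_rot: [-0.026, 1.0, -0.0, 0.0]
force: [-3.8, -0.8, 2.2]
opening: -0.1
grip_force: 1.6
```

Emit:
servo_tool:
  plan:
    - {"slide":[-0.005,0,0],"roll":0}
    - {"slide":[-0.005,0,0],"roll":0}
    - {"slide":[0,0,0],"roll":0}
    - {"slide":[0,0,0],"roll":0}

```text
time: 23.93
tcp_pos: [471.1, -104.4, 102.6]
eef_rot: [-0.026, 1.0, 0.0, -0.001]
force: [-3.9, 0.7, -2.7]
opening: -0.4
grip_force: 2.2
```

```bash
python3 -c "
from h import *;need(480,-104,103,psi=.05)
s=Cam('side');cv2.imwrite('pics/c2.png',crop(s.im,330,160,90,100,5))
"
```

```text
t 23.93 tcp [ 471.1 -104.4  102.6] psi -3.09 q6 -2.084 F [-3.9  0.7 -2.7] open -0.4 grip 2.2 slide mm [-8.9 -0.  -0.4] tilt [-0.0012  0.0007] roll 0.1
```

View pics/c2.png

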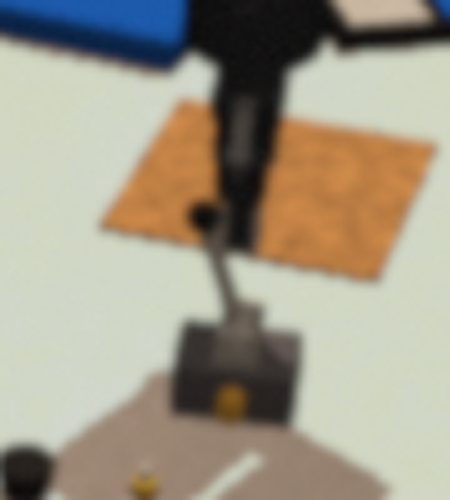

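The lever is past vertical and still moving, with the knob at about (205,215). I'll keep pushing until the force jumps.

Emit:
servo_tool:
  plan:
    - {"slide":[-0.004,0,0],"roll":0}
    - {"slide":[-0.004,0,0],"roll":0}
    - {"slide":[0,0,0],"roll":0}
    - {"slide":[0,0,0],"roll":0}

```text
time: 24.32
tcp_pos: [478.9, -104.0, 102.8]
eef_rot: [-0.026, 1.0, 0.0, -0.001]
force: [-5.3, 0.5, -1.0]
opening: -0.0
grip_force: 2.5
```

Emit:
servo_tool:
  plan:
    - {"slide":[-0.002,0,0],"roll":0}
    - {"slide":[-0.002,0,0],"roll":0}
    - {"slide":[0,0,0],"roll":0}
    - {"slide":[0,0,0],"roll":0}

```text
time: 24.65
tcp_pos: [482.6, -103.8, 102.6]
eef_rot: [-0.026, 1.0, 0.0, -0.001]
force: [-6.4, 0.5, -2.7]
opening: -0.1
grip_force: 2.8
```

Emit:
servo_tool:
  plan:
    - {"slide":[-0.002,0,0],"roll":0}
    - {"slide":[0,0,0],"roll":0}
    - {"slide":[0,0,0],"roll":0}

```text
time: 24.9
tcp_pos: [483.5, -103.7, 102.5]
eef_rot: [-0.026, 1.0, 0.001, -0.002]
force: [-12.3, -0.1, 1.0]
opening: -0.2
grip_force: 6.2
```

Emit:
servo_tool:
  plan:
    - {"slide":[-0.001,0,0],"roll":0}
    - {"slide":[0,0,0],"roll":0}
    - {"slide":[0,0,0],"roll":0}

```text
time: 25.15
tcp_pos: [483.6, -103.6, 102.4]
eef_rot: [-0.026, 1.0, 0.001, -0.004]
force: [-17.5, -1.5, 4.2]
opening: 0.0
grip_force: 8.9
```

Emit:
servo_tool:
  plan:
    - {"slide":[0.015,0,0],"roll":0}
    - {"slide":[0.015,0,0],"roll":0}
    - {"slide":[0.015,0,0],"roll":0}
    - {"slide":[0.015,0,0],"roll":0}
    - {"slide":[0.015,0,0],"roll":0}
    - {"slide":[0.013,0,0],"roll":0}
    - {"slide":[0,0,-0.03],"roll":0}
    - {"slide":[0,0,-0.03],"roll":0}

```text
time: 25.82
tcp_pos: [398.0, -108.4, 163.7]
eef_rot: [-0.025, 1.0, 0.0, 0.0]
force: [1.1, -0.6, -0.9]
opening: 0.5
grip_force: 0.0
```

Emit:
servo_tool:
  plan:
    - {"slide":[0,0,-0.035],"roll":0}
    - {"slide":[0,0,-0.035],"roll":0}
    - {"slide":[0,0,0],"roll":0}
    - {"slide":[0,0,0],"roll":0}
  jaw: 0.06

```text
time: 26.15
tcp_pos: [399.6, -109.0, 234.9]
eef_rot: [-0.026, 1.0, -0.002, 0.003]
force: [-0.6, -1.2, -1.2]
opening: 48.3
grip_force: 0.0
```

```bash
python3 -c "
from h import *;need(396,-109,103,psi=.05)
t=Cam('top');s=Cam('side');cv2.imwrite('pics/p2.png',np.hstack([crop(t.im,125,230,95,95,4),crop(s.im,310,180,95,95,4),]))
cv2.imwrite('pics/p3.png',np.hstack([crop(t.im,125,230,95,110,4),crop(s.im,300,265,95,110,4)]))
a=cv2.imread('pics/p3.png');b=cv2.imread('pics/p2.png');cv2.imwrite('pics/p4.png',np.vstack([a[:,:],b[:160,380:].repeat(1,0) if 0 else cv2.resize(b[:,380:],(760,160))]))
"
```

```text
t 26.15 tcp [ 399.6 -109.   234.9] psi -3.09 q6 -2.174 F [-0.6 -1.2 -1.2] open 48.3 grip 0.0 slide mm [  4.3   0.6 131.8] tilt [ 0.0058 -0.0029] roll 0.1
```

View pics/p4.png

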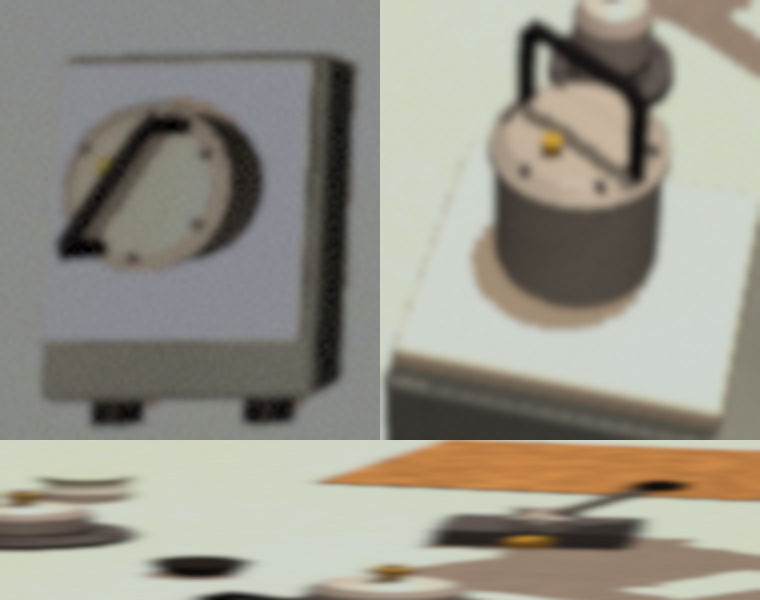

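The lever has sprung back and the pot hasn't moved. The handle-bar ends are at about (155,122) and (68,248) in the top crop, and (153,30) and (260,97) in the side crop.

```bash
python3 -c "
from h import *
t=Cam('top');s=Cam('side')
f=lambda x,y,o:((x+.5)/4-.5+o[0],(y+.5)/4-.5+o[1])
a=[f(155,122,(125,230)),f(68,248,(125,230))];b=[f(153,30,(300,265)),f(260,97,(300,265))]
P=[tri(t,a[i],s,b[i]) for i in(0,1)];Q=[t.plane(*a[i],216) for i in (0,1)]
print(P,Q,np.mean(P,0),np.mean(Q,0));d=P[0]-P[1];ps=np.arctan2(d[1],d[0]);print('bar',ps)
# lid ellipse in top view
g=cv2.cvtColor(t.im,cv2.COLOR_BGR2HSV)
for x,y in((150,185),):
    print('lid centre',t.plane(*f(x-2,y-2,(125,230)),171))
need(*np.mean(P,0),psi=ps)
"
```

```text
[array([494.46380562, 316.79689071, 210.67682253]), array([433.67937133, 355.44593954, 213.1532907 ])] [array([494.63708767, 314.79661128, 216.        ]), array([433.09981016, 354.11714076, 216.        ])] [464.07158847 336.12141513 211.91505661] [463.86844891 334.45687602 216.        ]
bar -0.5663549487718598
lid centre [464.45417884 333.91434858 171.        ]
t 26.35 tcp [ 398.3 -108.3  232.1] psi -3.09 q6 -2.174 F [ 0.6 -0.1  0.9] open 60.0 grip 0.0 slide mm [-88.6 440.5  20.5] tilt [-0.001   0.0009] roll 35.4
```

Emit:
servo_tool:
  plan:
    - {"slide":[0,0,-0.025],"roll":0}
    - {"slide":[0,0,-0.025],"roll":0}
    - {"slide":[-0.0063,0.0315,0],"roll":0}
    - {"slide":[-0.0063,0.0315,0],"roll":0}
    - {"slide":[-0.0063,0.0315,0],"roll":0}
    - {"slide":[-0.0063,0.0315,0],"roll":0}
    - {"slide":[-0.0063,0.0315,0],"roll":0}
    - {"slide":[-0.0063,0.0315,0],"roll":0}
  jaw: 0.06

```text
time: 27.02
tcp_pos: [426.3, 83.8, 282.2]
eef_rot: [-0.026, 1.0, 0.0, -0.001]
force: [0.7, -0.9, -0.6]
opening: 60.6
grip_force: 0.0
```

Emit:
servo_tool:
  plan:
    - {"slide":[-0.0063,0.0315,0],"roll":0}
    - {"slide":[-0.0063,0.0315,0],"roll":0}
    - {"slide":[-0.0063,0.0315,0],"roll":0}
    - {"slide":[-0.0063,0.0315,0],"roll":0}
    - {"slide":[-0.0063,0.0315,0],"roll":0}
    - {"slide":[-0.0063,0.0315,0],"roll":0}
    - {"slide":[-0.0063,0.0315,0],"roll":0}
    - {"slide":[-0.0063,0.0315,0],"roll":0}

```text
time: 27.68
tcp_pos: [463.7, 338.2, 281.7]
eef_rot: [-0.026, 1.0, -0.0, -0.001]
force: [0.5, -0.4, 0.1]
opening: 59.9
grip_force: 0.0
```

Emit:
servo_tool:
  plan:
    - {"slide":[0,0,0],"roll":7.08}
    - {"slide":[0,0,0],"roll":7.08}
    - {"slide":[0,0,0],"roll":7.08}
    - {"slide":[0,0,0],"roll":7.08}
    - {"slide":[0,0,0],"roll":7.08}
    - {"slide":[0,0,0],"roll":0}
    - {"slide":[0,0,0],"roll":0}

```text
time: 28.27
tcp_pos: [463.8, 336.4, 282.1]
eef_rot: [0.278, 0.961, -0.0, -0.001]
force: [0.4, 0.8, 0.2]
opening: 60.0
grip_force: 0.0
```

```bash
python3 -c "
from h import *;need(464,335,196,psi=-.566)
s=Cam('side');cv2.imwrite('pics/p5.png',crop(s.im,290,220,110,120,5))
"
```

```text
t 28.27 tcp [463.8 336.4 282.1] psi 2.579 q6 -0.585 F [0.4 0.8 0.2] open 60.0 grip 0.0 slide mm [-1.  -1.  86.1] tilt [-0.0012 -0.0004] roll 0.2
```

View pics/p5.png

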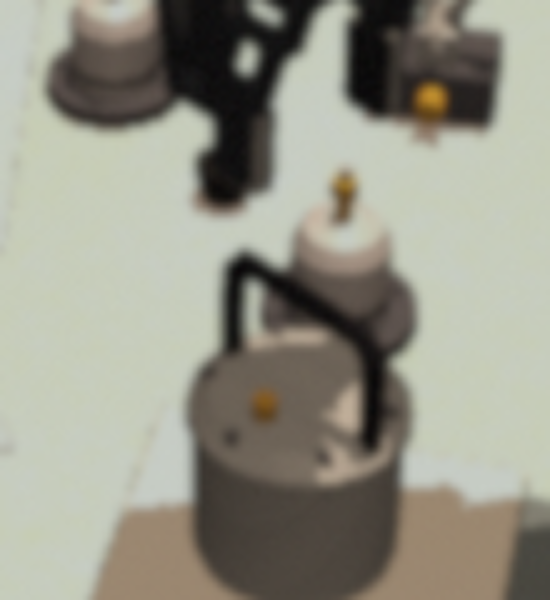

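The pot is unmoved: the bar's far end is still at side pixel (338.5,272.6). Going down to grip.

Emit:
servo_tool:
  plan:
    - {"slide":[-0.001,-0.001,0.012],"roll":0}
    - {"slide":[0,0,0.013],"roll":0}
    - {"slide":[0,0,0.013],"roll":0}
    - {"slide":[0,0,0.012],"roll":0}
    - {"slide":[0,0,0.012],"roll":0}
    - {"slide":[0,0,0.012],"roll":0}
    - {"slide":[0,0,0.012],"roll":0}
    - {"slide":[0,0,0],"roll":0}

```text
time: 28.98
tcp_pos: [463.3, 334.6, 194.5]
eef_rot: [0.278, 0.961, -0.001, -0.002]
force: [-0.6, -0.7, 0.3]
opening: 60.3
grip_force: 0.0
```

Emit:
servo_tool:
  plan:
    - {"slide":[0,0,0],"roll":0}
    - {"slide":[0,0,0],"roll":0}
    - {"slide":[0,0,0],"roll":0}
    - {"slide":[0,0,0],"roll":0}
    - {"slide":[0,0,0],"roll":0}
    - {"slide":[0,0,0],"roll":0}
    - {"slide":[0,0,0],"roll":0}
    - {"slide":[0,0,0],"roll":0}
  jaw: 0.0
  squeeze: 70

```text
time: 29.65
tcp_pos: [464.6, 335.4, 197.8]
eef_rot: [0.279, 0.96, 0.001, 0.001]
force: [2.3, 2.4, 4.4]
opening: 7.8
grip_force: 68.5
```

```bash
python3 -c "
from h import *;need(464,335,196,psi=-.566)
"
```

```text
t 29.65 tcp [464.6 335.4 197.8] psi 2.575 q6 -0.584 F [2.3 2.4 4.4] open 7.8 grip 68.5 slide mm [ 0.3 -0.7  1.8] tilt [0.0019 0.0011] roll -0.0
```

Emit:
servo_tool:
  plan:
    - {"slide":[0,0,-0.005],"roll":0}
    - {"slide":[0,0,-0.01],"roll":0}
    - {"slide":[0,0,-0.015],"roll":0}
    - {"slide":[0,0,-0.02],"roll":0}
    - {"slide":[0,0,-0.02],"roll":0}
    - {"slide":[0,0,-0.01],"roll":0}
    - {"slide":[0,0,0],"roll":0}
    - {"slide":[0,0,0],"roll":0}

```text
time: 30.32
tcp_pos: [463.9, 334.9, 276.3]
eef_rot: [0.279, 0.96, -0.0, -0.0]
force: [0.5, 0.1, -7.6]
opening: 7.7
grip_force: 68.5
```

```bash
python3 -c "
from h import *;need(478.7,-347.4,215,psi=-.566);print(sensors.observe()['wrist_torque'])
s=Cam('side');t=Cam('top');cv2.imwrite('pics/l.png',crop(s.im,280,160,130,150,4))
"
```

```text
t 30.32 tcp [463.9 334.9 276.3] psi 2.575 q6 -0.584 F [ 0.5  0.1 -7.6] open 7.7 grip 68.5 slide mm [-378.6 -567.8   61.6] tilt [-0.0011 -0.0006] roll -0.0
[-0.04302643  0.00639374 -0.0195888 ]
```

View pics/l.png

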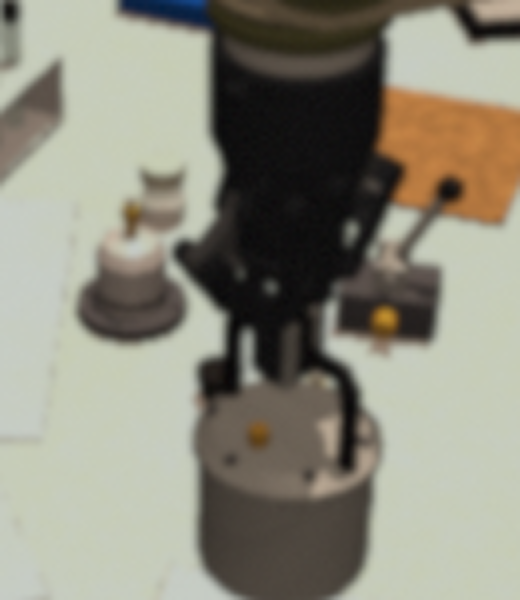

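The pot is lifted level, carrying about 7.6 N, and everything else is in place. Carrying it to the mat.

Emit:
servo_tool:
  plan:
    - {"slide":[-0.0052,-0.0078,0],"roll":0}
    - {"slide":[-0.0104,-0.0156,0],"roll":0}
    - {"slide":[-0.0174,-0.026,0],"roll":0}
    - {"slide":[-0.0174,-0.026,0],"roll":0}
    - {"slide":[-0.0174,-0.026,0],"roll":0}
    - {"slide":[-0.0174,-0.026,0],"roll":0}
    - {"slide":[-0.0174,-0.026,0],"roll":0}
    - {"slide":[-0.0174,-0.026,0],"roll":0}

```text
time: 31.08
tcp_pos: [468.4, 117.3, 276.4]
eef_rot: [0.279, 0.96, -0.0, -0.001]
force: [0.7, 0.1, -6.2]
opening: 7.4
grip_force: 68.4
```

Emit:
servo_tool:
  plan:
    - {"slide":[-0.0174,-0.026,0],"roll":0}
    - {"slide":[-0.0174,-0.026,0],"roll":0}
    - {"slide":[-0.0174,-0.026,0],"roll":0}
    - {"slide":[-0.0174,-0.026,0],"roll":0}
    - {"slide":[-0.0174,-0.026,0],"roll":0}
    - {"slide":[-0.0174,-0.026,0],"roll":0}
    - {"slide":[-0.0174,-0.026,0],"roll":0}
    - {"slide":[-0.0174,-0.026,0],"roll":0}

```text
time: 31.75
tcp_pos: [474.1, -132.7, 276.4]
eef_rot: [0.28, 0.96, 0.0, -0.001]
force: [0.4, 0.7, -6.3]
opening: 7.9
grip_force: 68.4
```

Emit:
servo_tool:
  plan:
    - {"slide":[-0.0174,-0.026,0],"roll":0}
    - {"slide":[-0.0174,-0.026,0],"roll":0}
    - {"slide":[-0.0174,-0.026,0],"roll":0}
    - {"slide":[-0.0174,-0.026,0],"roll":0}
    - {"slide":[-0.0174,-0.026,0],"roll":0}
    - {"slide":[-0.0174,-0.026,0],"roll":0}
    - {"slide":[-0.0104,-0.0156,0],"roll":0}
    - {"slide":[-0.0052,-0.0078,0],"roll":0}

```text
time: 32.42
tcp_pos: [478.8, -349.3, 275.6]
eef_rot: [0.281, 0.96, 0.0, -0.001]
force: [-0.6, -0.6, -6.2]
opening: 7.3
grip_force: 68.4
```

Emit:
servo_tool:
  plan:
    - {"slide":[0,0,0],"roll":0}
    - {"slide":[0,0,0],"roll":0}
    - {"slide":[0,0,0],"roll":0}

```text
time: 32.67
tcp_pos: [480.1, -345.4, 277.0]
eef_rot: [0.279, 0.96, 0.0, -0.0]
force: [0.8, 0.2, -6.6]
opening: 7.6
grip_force: 68.4
```

```bash
python3 -c "
from h import *;need(478.7,-347.4,112,psi=-.566)
"
```

```text
t 32.67 tcp [ 480.1 -345.4  277. ] psi 2.576 q6 -1.827 F [ 0.8  0.2 -6.6] open 7.6 grip 68.4 slide mm [ 1.00e-01 -2.50e+00  1.65e+02] tilt [-0.0001  0.0008] roll 0.0
```

Emit:
servo_tool:
  plan:
    - {"slide":[0,-0.0024,0.015],"roll":0}
    - {"slide":[0,0,0.022],"roll":0}
    - {"slide":[0,0,0.022],"roll":0}
    - {"slide":[0,0,0.022],"roll":0}
    - {"slide":[0,0,0.022],"roll":0}
    - {"slide":[0,0,0.022],"roll":0}
    - {"slide":[0,0,0.015],"roll":0}
    - {"slide":[0,0,0.01],"roll":0}

```text
time: 33.33
tcp_pos: [478.6, -347.0, 125.6]
eef_rot: [0.279, 0.96, 0.001, -0.001]
force: [-0.4, 0.2, -5.9]
opening: 7.4
grip_force: 68.4
```

Emit:
servo_tool:
  plan:
    - {"slide":[0,0,0.005],"roll":0}
    - {"slide":[0,0,0.004],"roll":0}
    - {"slide":[0,0,0.002],"roll":0}
    - {"slide":[0,0,0],"roll":0}
    - {"slide":[0,0,0],"roll":0}

```text
time: 33.75
tcp_pos: [479.0, -348.9, 116.8]
eef_rot: [0.279, 0.96, -0.0, 0.001]
force: [-0.8, 0.0, -6.7]
opening: 7.5
grip_force: 68.4
```

Emit:
servo_tool:
  plan:
    - {"slide":[0,0,0.002],"roll":0}
    - {"slide":[0,0,0],"roll":0}
    - {"slide":[0,0,0],"roll":0}

```text
time: 34.0
tcp_pos: [478.8, -348.8, 114.1]
eef_rot: [0.279, 0.96, -0.0, 0.0]
force: [-1.0, 0.3, -5.1]
opening: 7.6
grip_force: 68.4
```

Emit:
servo_tool:
  plan:
    - {"slide":[0,0,0.001],"roll":0}
    - {"slide":[0,0,0.001],"roll":0}
    - {"slide":[0,0,0],"roll":0}
    - {"slide":[0,0,0],"roll":0}

```text
time: 34.33
tcp_pos: [478.8, -348.7, 111.9]
eef_rot: [0.279, 0.96, 0.0, -0.0]
force: [0.6, -0.4, -6.9]
opening: 7.6
grip_force: 68.5
```

Emit:
servo_tool:
  plan:
    - {"slide":[0,0,0.001],"roll":0}
    - {"slide":[0,0,0],"roll":0}
    - {"slide":[0,0,0],"roll":0}

```text
time: 34.58
tcp_pos: [479.1, -348.8, 111.7]
eef_rot: [0.279, 0.96, -0.0, 0.001]
force: [0.3, 1.7, 0.6]
opening: 7.7
grip_force: 69.2
```

Contact: the force has gone to zero. Releasing and lifting away.

Emit:
servo_tool:
  plan:
    - {"slide":[0,0,0],"roll":0}
    - {"slide":[0,0,0],"roll":0}
    - {"slide":[0,0,0],"roll":0}
    - {"slide":[0,0,0],"roll":0}
    - {"slide":[0,0,0],"roll":0}
    - {"slide":[0,0,0],"roll":0}
    - {"slide":[0,0,-0.01],"roll":0}
    - {"slide":[0,0,-0.02],"roll":0}
  jaw: 0.06

```text
time: 35.25
tcp_pos: [478.0, -348.0, 139.8]
eef_rot: [0.279, 0.96, 0.001, -0.002]
force: [0.2, 0.8, 0.3]
opening: 59.8
grip_force: 0.0
```

Emit:
servo_tool:
  plan:
    - {"slide":[0,0,-0.03],"roll":0}
    - {"slide":[0,0,-0.03],"roll":0}
    - {"slide":[0,0,-0.03],"roll":0}
    - {"slide":[0,0,-0.03],"roll":0}
    - {"slide":[0.0,0.03,0],"roll":0}
    - {"slide":[0,0.03,0],"roll":0}
    - {"slide":[0,0.03,0],"roll":0}
    - {"slide":[0,0.03,0],"roll":0}

```text
time: 35.92
tcp_pos: [543.6, -246.3, 262.1]
eef_rot: [0.28, 0.96, -0.0, 0.0]
force: [-0.2, -0.7, 0.2]
opening: 60.1
grip_force: 0.0
```

Emit:
servo_tool:
  plan:
    - {"slide":[0,0.03,0],"roll":0}
    - {"slide":[0,0.03,0],"roll":0}
    - {"slide":[0,0.03,0],"roll":0}
    - {"slide":[0,0.03,0],"roll":0}
    - {"slide":[0,0,0],"roll":0}
    - {"slide":[0,0,0],"roll":0}

```text
time: 36.42
tcp_pos: [607.9, -145.0, 261.6]
eef_rot: [0.278, 0.961, -0.0, 0.0]
force: [0.5, -0.6, -0.4]
opening: 60.1
grip_force: 0.0
```

```bash
python3 -c "
from h import *;need(478.7,-347.4,112)
s=Cam('side');t=Cam('top');cv2.imwrite('pics/f.png',np.vstack([crop(t.im,255,175,250,145,3),crop(s.im,240,130,250,55,3),crop(s.im,240,185,250,0,3) if 0 else crop(s.im,240,185,250,0+1,3)]))
"
```

```text
t 36.42 tcp [ 607.9 -145.   261.6] psi 2.578 q6 -1.428 F [ 0.5 -0.6 -0.4] open 60.1 grip 0.0 slide mm [   1.1 -240.1  149.6] tilt [ 0.0004 -0.0003] roll None
```

View pics/f.png

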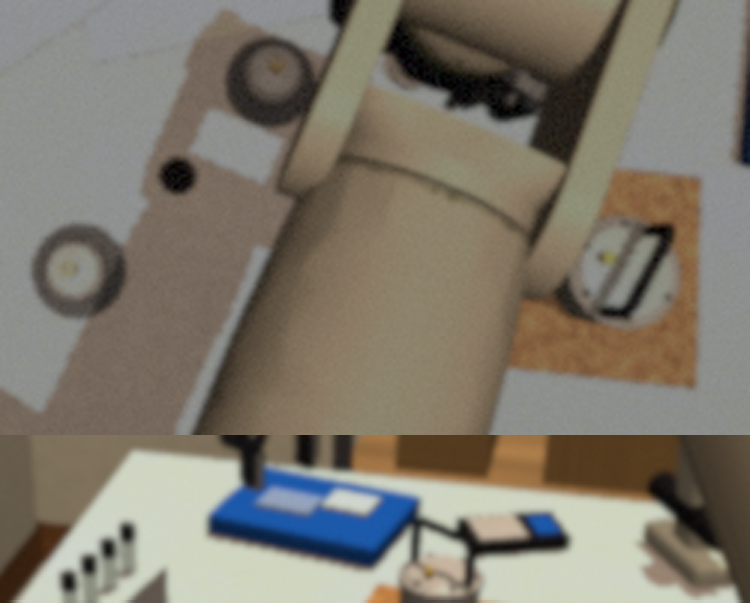

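The pot stands upright on the mat, with its lid centre at about (625,271) in the top crop. I'll check its position with numbers and a short wait.

Emit:
servo_tool:
  plan:
    - {"slide":[0,0.03,0],"roll":0}
    - {"slide":[0,0.03,0],"roll":0}
    - {"slide":[0,0.03,0],"roll":0}
    - {"slide":[0,0,0],"roll":0}
    - {"slide":[0,0,0],"roll":0}
    - {"slide":[0,0,0],"roll":0}
    - {"slide":[0,0,0],"roll":0}
    - {"slide":[0,0,0],"roll":0}

```text
time: 37.18
tcp_pos: [655.4, -71.6, 261.3]
eef_rot: [0.28, 0.96, -0.0, 0.0]
force: [-0.4, 0.6, -0.5]
opening: 60.0
grip_force: 0.0
```

```bash
python3 -c "
from h import *
t=Cam('top');print('first view',t.plane(625/3+255,271/3+175,85))
h=cv2.cvtColor(t.im,cv2.COLOR_BGR2HSV);m=cv2.inRange(h,(5,90,60),(20,255,255));m[:,:405]=0;m[:,500:]=0;m[:220]=0;m[310:]=0
hull=np.zeros_like(m);c=np.vstack(cv2.findContours(m,0,1)[0]);cv2.fillConvexPoly(hull,cv2.convexHull(c),255)
r=cv2.bitwise_and(hull,cv2.bitwise_not(m));r=cv2.morphologyEx(r,cv2.MORPH_OPEN,np.ones((5,5)));k=max(cv2.findContours(r,0,1)[0],key=cv2.contourArea)
print('mat',cv2.minAreaRect(c),'pot blob',cv2.minAreaRect(k),t.plane(*cv2.minAreaRect(k)[0],85))
s=Cam('side');cv2.imwrite('pics/g.png',np.hstack([crop(t.im,405,215,100,100,4),crop(s.im,290,150,100,100,4)]))
"
```

```text
first view [ 476.77023659 -343.8941648    85.        ]
mat ((452.8767395019531, 265.1712341308594), (72.12781524658203, 68.7255630493164), 6.009006023406982) pot blob ((459.5, 265.5), (37.0, 43.0), 90.0) [ 476.5239074  -334.73337827   85.        ]
```

View pics/g.png

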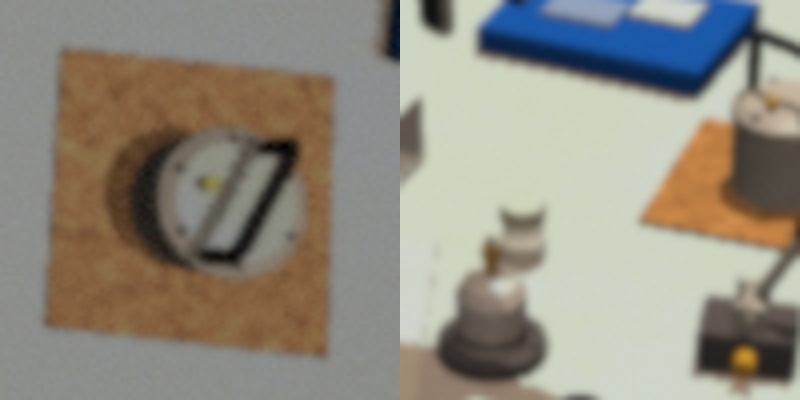

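The pot is centred to within about 4 mm of the mat middle, the lever is at rest and the cylinders are standing. Handing in.

```bash
python3 -c "
from cell import close_job
print(close_job())"
```

```text
the job is handed in; nothing more can be done
None
```

The job is handed in: both cylinders present were vented, the purge lever was swung to its stop and sprang back, and the pot stands upright about 4 mm from the middle of the cork mat.

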